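Feel for the necked end of a cell and load it in the test jig

TASK

Take the purple cell out of the black tray and lay it down in the blue V-rest. Both ends look alike under the wrap, so feel which one is necked, then take the cell again and lay it in the test jig's grey trough with the necked end towards the red contact block. Slide the black contact up until the cell is fully home against the red contact, without forcing it, and let go; leave the other cells and the things on the bench where they are.

Things in the scene. Friction and masses are not known exactly. Their poses are not given: they have to be found in the camera images.
- cell_mid (a point): Centre of the loose purple round battery cell, 66 mm long, 32 mm in diameter, 145 g; own x along the cell. It starts in one of the three inner places of the black tray, axis horizontal, 30 mm above the bench. Teal cells lie 4 mm away on both sides, so there it can be taken only by its two flat ends (66 mm grip).
- cell: The same purple cell, origin at its centre. One end is necked: over its last 10 mm the hard body is 23 mm thick (4.5 mm step all round). The thin wrap runs straight over the neck and gives to touch, so both ends look alike. Chance decides which end it is (+x or -x); the pose does not tell. Feel it, e.g. pinch the last 8 mm of each end: about 22 or 31 mm (the outermost 2 mm are 23 mm at both ends).
- tray: Fixed black tray 136 x 206 mm, origin on the bench under its middle. Five cells lie along its x axis, side by side at 36 mm spacing along its y axis, 30 mm above the bench, held up by scalloped ribs under their middles. The 3 mm floor is free for 32 mm beyond each end of a cell, up to a lip 7 mm high. Walls at y = +-101 mm are 26 mm high.
- rest_axis (a point): Fixed blue V-rest, base 70 x 60 x 8 mm, carrying a V trough 30 mm long and 31 mm wide along its x axis. This point is where the centre of a cell lying in it comes, 45 mm above the bench; the ends of a cell lying there overhang by 18 mm.
- jig_axis (a point): Where the centre of a cell that is fully home lies in the fixed test jig, 40 mm above the bench. The jig's y axis is the cell's axis and points to the red contact block (face at y = +33 mm, top 62 mm above the bench). Grey V trough, 31 mm wide, from y = -31 to +8 mm, free beside it. Load with the cell's centre at about y = -10 mm, clear of both contacts.
- jig: The same jig: base 84 x 168 x 12 mm (y = -112 to +56 mm), origin on the bench below the jig axis point, same axes. Two red ribs 26 mm apart stand out from the red block to y = +24.5 mm at the cell's height: the neck (23 mm) passes between them, a plain end (32 mm) stops about 6 mm short of home.
- carriage (a joint): Slide of the black contact along the jig's +y, m. It starts between 0 and 0.006 (drawn back: its contact face is at y = -63 mm + this value), and is 0.030 when it presses on a cell that is fully home; its end stop is at 0.034. It stays where it is left; about 3 N moves it.
- knob (a point): Centre of the black knob on top of the black contact, to pinch or push: 22 mm wide (jig's x) x 16 mm (jig's y) x 26 mm tall, its centre 85 mm and its top 98 mm above the bench; below it a 10 mm stem, and the block's top at 58 mm.
- n1_mid (a point): Centre of a teal cell in an outer place of the tray: 66 mm long, 32 mm in diameter, not to be disturbed.
- n2_mid (a point): As n1_mid, a teal cell in an inner place of the tray.
- n3_mid (a point): As n1_mid, a teal cell in an inner place of the tray.
- n4_mid (a point): As n1_mid, a teal cell in an outer place of the tray.
- meter: Loose yellow hand multimeter lying flat, 80 x 165 x 32 mm, origin under its middle; a bystander.
- driver: Loose screwdriver with an orange handle, 190 mm long, lying on the bench; a bystander.
- bottle: Loose white bottle with a blue cap, 56 mm in diameter and 130 mm tall, origin under its middle; a bystander.
Not all that is in view belongs to the job. Of the things that look like the part that bears rest_axis, take the one that is farthest to the robot's left at the start. Several things have the shape of the cell; the one meant has the colours described above.

How it is judged:
By the outcome, as a careful person would: the job done as asked, in the order asked, and still so for the second after the job is handed in, with the robot touching nothing.
It also fails if it takes over 72 s, if anything falls off the work surface, if the arm or the gripper's body presses on something with over 40 N, if the wrist force passes 120 N, or if a joint passes its speed limit or range.

ROBOT

A 6-joint arm with a two-finger parallel gripper is mounted at the origin on the work surface. World frame = base frame: x ahead of the robot, y to its left, z up, the work surface at z = 0. Lengths are in mm, angles in degrees, forces in N, time in s.
With the tool pointing down it reaches from about 300 to 850 mm from the base axis. Payload 4.2 kg.
Tool frame: the origin (TCP) lies at the very end of the fingers, on their centre line; the grasp point (between the pads) lies 19 mm behind it (env.grip_depth is the distance from the TCP to the grasp point, in mm); z points along the fingers, y is the line along which they close (so a half turn about z gives the same grasp; the last joint's range is limited). The gripper opens to 91 mm and grips with 3 to 60 N. Pads are 32 mm wide; open, the fingers measure 118 mm over their backs; the gripper's body (76 mm by 178 mm) begins 60 mm behind the grasp point.
Start: joints at [-72.135, 18.312, 89.639, -0, 72.044, -1.146], TCP at [187.307, -543.654, 213.976] pointing down, gripper open.
Joint ranges: [-177.97, 177.97], [-48.28, 115.42], [12.27, 149.76], [-77.06, 257.06], [2.81, 150.46], [-146.56, 146.56]. Speed limits (degrees/s): [147.25, 147.25, 180, 180, 180, 180].

INTERFACE

Orientations are given as [roll, pitch, yaw] about the fixed x, y, z axes, in that order (R = Rz(yaw) Ry(pitch) Rx(roll)).
In Python, from workcell import env, cams gives the robot as it stands.
- The arm moves only by the tool apply_moves, never from a script. Its argument "deltas" is a list of rows, each a list of 5 numbers: the shift along the tool's x, y, z in m, then the turn about the tool's z in rad, then the opening, from -1 (shut) to 1 (fully open), so that 0 is half open. In form: [[tx, ty, tz, roll, gripper], ...]. A call has 1 to 5 rows; each row is the pose to reach, as a shift and turn from the pose commanded when the call began, along the tool's axes at that moment; what a row does not reach only later rows make up. A row lasts 1/10 s, in which the tool goes at most 50 mm and 8.59 degrees, less where a joint would pass 70% of its speed; a pose out of reach is approached as far as the arm can. A call with a gripper value outside its range is refused whole. The fingers move at their own pace and stop on an object; "grip_force" is the grip in N (left out, the last holds). Time passes only in rows, so rows that repeat a pose let the fingers close. It gives the time, the measured TCP pose, the force, the opening and the grip force at its end, in the units of the state.
- env.state(): the state, without advancing time (a new reading comes with each control period).
- cams.grab_frame(name): name is "scene" or "side" or "wrist"; returns the picture (400x640x3 uint8, blue, green, red); there is no depth.
- cams.get_calibration(name): a dict with "mtx" (3x3 intrinsics, pixels), "k1" (the pictures are not rectified: a ray, as slopes to the right and down, at radius r is drawn at 1 + k1 r^2 times it, then the intrinsics apply), "eye" and "attitude" of the camera in the world; the wrist camera has in their place "tool_from_camera" (4x4, takes a point from camera to tool coordinates, whose origin is the TCP and whose axes are the flange's). Camera axes: x right, y down, z forward; pixel columns grow to the right and rows downward; lengths in mm; the calibration is good to about 2 mm. A picture is of the moment at which its call begins: read the wrist's pose just before it. get_calibration takes no time and is no camera call.
- env.job_done(): hands the job in; it is judged then, once.
The state is a dict: "time_s": time; "qpos": joint angles; "qvel": joint speeds; "effort": joint torques, N m; "ee_pos": TCP position; "ee_rot": TCP orientation; "force": force on the tool from outside, world axes, zero at the start; "torque": the same for the moment, N m; "gripper_width": finger opening in mm; "gripper_force": force on a finger pad.
Only numpy, scipy, OpenCV 4.12 (cv2) and the standard library are available. Lean on these libraries where they do the work, as an engineer would, in place of code of your own. Each camera call takes 0.05 s, during which the arm holds its last target. There are 200 camera calls.

## Working session

There is one attempt and no reset: what is moved stays moved. The work goes in short steps, Python scripts to look and compute and a tool call to move; the robot and the scene stay as the last step left them, time stands still between calls to the robot, and variables do not carry over. Pictures are saved under pics/ and viewed, at most 10 in all, crops included, and the job is handed in when it is done.

Besides the shell and the picture viewer there is one more tool, called as a command line: name --pt "numbers of a row" for each row, then --argument value for the rest. apply_moves: Moves the arm, as the interface text tells. Its arguments: {"type":"object","properties":{"deltas":{"type":"array"},"grip_force":{"type":"number"}},"required":["deltas"]}

```bash
ls; mkdir -p pics; python3 - <<'E'
from workcell import env,cams
import cv2,numpy as np
print(env.state())
for n in ("scene","side"):
    c=cams.get_calibration(n);print(n,c)
    cv2.imwrite(f"pics/{n}0.png",cams.grab_frame(n))
print(cams.get_calibration("wrist"))
a=cv2.imread("pics/scene0.png")
E
```

```text
pics
{'time_s': 0.0, 'qpos': array([-7.21366901e+01,  1.83507724e+01,  8.97064997e+01, -1.55059152e-04,
        7.20419062e+01, -1.14718389e+00]), 'qvel': array([ 0.01968986,  0.00065179, -0.00455111, -0.06400048,  0.01530292,
        0.08481269]), 'effort': array([ 8.51757650e-04, -4.12456870e+01, -2.31975693e+01,  7.29713473e-02,
        4.58960503e-02, -1.33283406e-04]), 'ee_pos': array([ 187.13665303, -543.169938  ,  213.12833857]), 'ee_rot': array([-1.79900839e+02, -1.83823483e-03,  1.90105401e+01]), 'force': array([-0.3431056 , -0.51309285,  0.27554003]), 'torque': array([-6.54631561e-02, -3.20026284e-02, -5.88547518e-05]), 'gripper_force': 0.0, 'gripper_width': 91.14165198763958}
scene {'mtx': array([[406.16109309,   0.        , 320.70686268],
       [  0.        , 406.16109309, 202.65397268],
       [  0.        ,   0.        ,   1.        ]]), 'k1': 0.01836595628074591, 'eye': array([1125.29787175,  -92.65890657,  756.83602018]), 'attitude': array([-1.38468679e+02,  8.91819990e-02,  8.06156307e+01])}
side {'mtx': array([[374.35401398,   0.        , 314.71528821],
       [  0.        , 374.35401398, 200.88836511],
       [  0.        ,   0.        ,   1.        ]]), 'k1': -0.0067209447005699766, 'eye': array([473.56389091, 781.2008222 , 694.52774382]), 'attitude': array([-1.27577876e+02,  4.29246599e-02, -1.71641883e+02])}
{'mtx': array([[316.99187878,   0.        , 319.11948292],
       [  0.        , 316.99187878, 202.30694979],
       [  0.        ,   0.        ,   1.        ]]), 'k1': -0.007894918090095102, 'tool_from_camera': array([[-7.17502019e-04, -9.67797319e-01, -2.51729684e-01,
         7.08249289e+01],
       [ 9.99999729e-01, -6.53095303e-04, -3.39403521e-04,
        -4.72613092e-01],
       [ 1.64070343e-04, -2.51729859e-01,  9.67797526e-01,
        -1.71242918e+02],
       [ 0.00000000e+00,  0.00000000e+00,  0.00000000e+00,
         1.00000000e+00]])}
```

View pics/scene0.png

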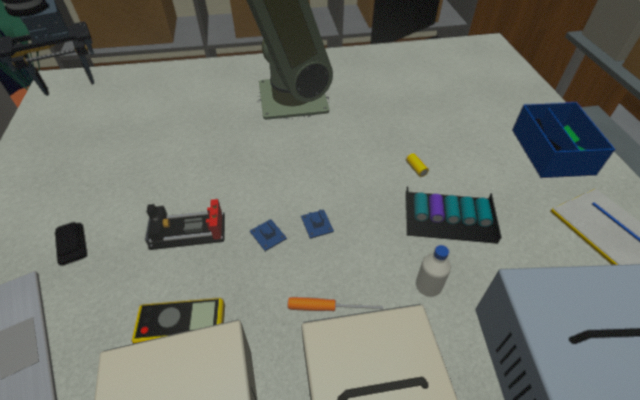

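View pics/side0.png

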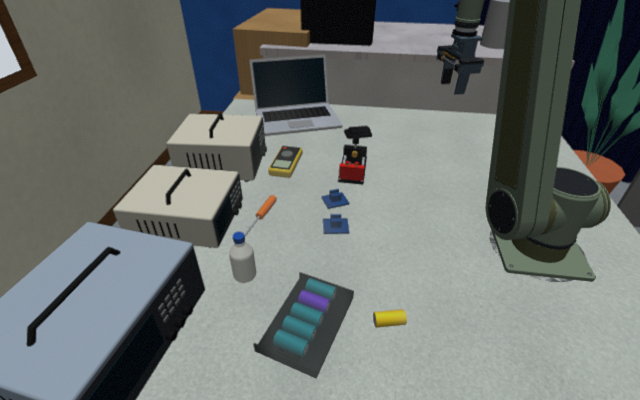

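The scene view shows the purple cell at (437,207), second place in the black tray, with teal cells at 421/453/468/484. The yellow loose cell at (417,163) is a distractor. There are two blue V-rests, at (268,235) and (317,223). The robot's left is +y, which is image right in the scene view, so (317,223) is the one meant. It is (336,225), the nearer one, in the side view. The jig is at (185,225), with the red block on its +y side.

```bash
cat > h.py <<'E'
import numpy as np,cv2
from scipy.spatial.transform import Rotation as Ro
from workcell import env,cams
def rot(e): return Ro.from_euler('xyz',e,degrees=True).as_matrix()
def cam(n,st=None):
    c=cams.get_calibration(n)
    if n!='wrist': return c,rot(c['attitude']),np.array(c['eye'])
    st=st or env.state(); T=c['tool_from_camera']; R=rot(st['ee_rot'])
    return c,R@T[:3,:3],R@T[:3,3]+st['ee_pos']
def ray(C,u,v):
    c,R,e=C;K=c['mtx'];d=np.array([(u-K[0,2])/K[0,0],(v-K[1,2])/K[1,1]]);s=d.copy()
    for _ in range(5): s=d/(1+c['k1']*(s@s))
    r=R@np.array([s[0],s[1],1]);return e,r/np.linalg.norm(r)
def onz(C,u,v,z):
    e,r=ray(C,u,v);return e+r*(z-e[2])/r[2]
def proj(C,p):
    c,R,e=C;q=R.T@(np.asarray(p)-e);s=q[:2]/q[2];s=s*(1+c['k1']*(s@s));return c['mtx'][:2,:2]@s+c['mtx'][:2,2]
def tri(A,B):
    M=np.zeros((3,3));b=np.zeros(3)
    for e,r in(A,B):
        P=np.eye(3)-np.outer(r,r);M+=P;b+=P@e
    return np.linalg.solve(M,b)
def mask(im,hr,s=80,v=40):
    h=cv2.cvtColor(im,cv2.COLOR_BGR2HSV);return cv2.inRange(h,(hr[0],s,v),(hr[1],255,255))
def blobs(m,a=20):
    cs,_=cv2.findContours(m,cv2.RETR_EXTERNAL,cv2.CHAIN_APPROX_NONE)
    return sorted([(cv2.contourArea(c),cv2.minAreaRect(c),c) for c in cs if cv2.contourArea(c)>a],key=lambda t:-t[0])
E
python3 - <<'E'
from h import *
np.set_printoptions(precision=1,suppress=True)
for n in('scene','side'):
    im=cv2.imread(f'pics/{n}0.png');C=cam(n)
    for nm,hr,z in(('purple',(125,150),35),('teal',(80,97),35),('blue',(103,120),8),('red',(0,6),30)):
        for a,r,c in blobs(mask(im,hr,100,40),25)[:8]:
            print(n,nm,a,np.array(r[0]),np.array(r[1]),round(r[2]),onz(C,*r[0],z))
im=cv2.imread('pics/scene0.png');cv2.imwrite('pics/z.png',cv2.resize(im[130:280,130:520],(780,300),interpolation=cv2.INTER_CUBIC))
C=cam('scene');D=cam('side')
print(tri(ray(C,437,207),ray(D,314,300)))
for p in((149,245),(225,241),(159,208),(170,225),(214,218)): print(p,onz(C,*p,6))
E
```

```text
scene purple 272.0 [436.3 206.2] [24.8 14.2] 85 [550.  276.8  35. ]
scene teal 940.5 [468.  210.5] [49.5 27.3] 4 [574.9 344.6  35. ]
scene teal 256.5 [421. 204.] [22. 14.] 90 [537.5 243.6  35. ]
scene blue 5351.0 [563.5 139. ] [73.6 99.7] 87 [346.2 732.2   8. ]
scene blue 519.5 [267.5 234.1] [26.8 23.7] 52 [ 546.1 -122.3    8. ]
scene blue 479.5 [316.9 223.4] [24.5 23.2] 68 [533.8  -5.2   8. ]
scene blue 130.0 [440.9 251.7] [13. 13.] 27 [658.1 253.8   8. ]
scene blue 97.5 [616.2 221.2] [59.   2.5] 38 [641.8 687.7   8. ]
scene red 409.0 [213.  218.5] [39. 16.] 90 [ 497.3 -242.1   30. ]
scene red 51.0 [144. 330.] [8. 8.] 90 [ 748.8 -365.5   30. ]
side purple 326.5 [312.9 299.8] [30.1 12.6] 22 [551.8 278.9  35. ]
side teal 763.0 [301.6 319.1] [32.1 30.2] 25 [567.4 330.2  35. ]
side teal 426.5 [289.7 340.9] [32.7 15.2] 23 [581.9 382.1  35. ]
side teal 267.0 [319.6 287.2] [28.4 11.1] 19 [542.2 243.1  35. ]
side blue 5487.0 [240.  55.] [110. 120.] 90 [ 1268.2 -1482.1     8. ]
side blue 1729.5 [416.5  11.5] [23. 85.] 90 [  113.1 -2943.6     8. ]
side blue 319.0 [336.  223.5] [17. 24.] 90 [530.   -7.7   8. ]
side blue 264.0 [334.8 199.2] [19.7 20.2] 60 [ 545.  -118.4    8. ]
side blue 93.5 [238.  237.5] [11. 10.] 90 [783.1  86.7   8. ]
side red 373.5 [351.1 170.1] [25.2 19.5] 6 [ 506. -253.   30.]
[550.2 278.3  32.9]
(149, 245) [ 531.2 -388.2    6. ]
(225, 241) [ 548.3 -219.4    6. ]
(159, 208) [ 421.4 -376.8    6. ]
(170, 225) [ 480.  -346.3    6. ]
(214, 218) [ 475.4 -244.7    6. ]
```

View pics/z.png

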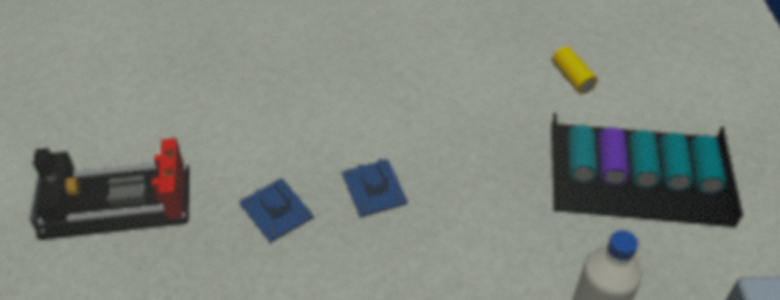

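The crop confirms it: the purple cell is second from the tray's -y end, and the right-hand V-rest (more +y, farthest to the robot's left) is the one to use. Setting out for the tray.

apply_moves --pt "0.17 -0.183 0 0 1" --pt "0.17 -0.183 0 0 1" --pt "0.17 -0.183 0 0 1" --pt "0.17 -0.183 0 0 1" --pt "0.17 -0.183 0 0 1"

```text
time_s: 0.6
ee_pos: [288.6, -313.2, 213.7]
ee_rot: [-180.0, -0.0, 19.0]
force: [0.4, -0.5, -0.1]
gripper_width: 91.2
gripper_force: 0.0
```

apply_moves --pt "0.17 -0.183 0 -0.75 1" --pt "0.17 -0.183 0 -0.75 1" --pt "0.17 -0.183 0 -0.75 1" --pt "0.17 -0.183 0 -0.75 1" --pt "0.17 -0.183 0 -0.75 1"

```text
time_s: 1.1
ee_pos: [389.7, -84.8, 213.9]
ee_rot: [180.0, 0.0, 62.3]
force: [0.5, -0.0, -0.4]
gripper_width: 91.1
gripper_force: 0.0
```

```bash
cat >> h.py <<'E'
def go(p,yaw,st=None):
    st=st or env.state();R=rot(st['ee_rot']);d=R.T@(np.asarray(p,float)-st['ee_pos'])
    w=(yaw-st['ee_rot'][2]+180)%360-180
    print('t',round(st['time_s'],2),'pos',st['ee_pos'].round(1),'rot',st['ee_rot'].round(1),'d mm',d.round(1),'n50',round(np.linalg.norm(d)/50,1),'roll',round(-np.radians(w),3),'F',st['force'].round(1),'w',round(st['gripper_width'],1),round(st['gripper_force'],1))
E
python3 -c "
from h import *
go([550,278,150],74)"
```

```text
t 1.1 pos [389.7 -84.8 213.9] rot [180.    0.   62.3] d mm [395.8 -26.5  63.9] n50 8.0 roll -0.204 F [ 0.5 -0.  -0.4] w 91.1 0.0
```

apply_moves --pt "0.238 -0.016 0.0 0 1" --pt "0.238 -0.016 0.0 0 1" --pt "0.238 -0.016 0.0 0 1" --pt "0.238 -0.016 0.0 0 1" --pt "0.238 -0.016 0.0 0 1"

```text
time_s: 1.6
ee_pos: [487.7, 133.5, 213.5]
ee_rot: [-180.0, 0.0, 62.1]
force: [0.6, -1.1, 0.2]
gripper_width: 91.4
gripper_force: 0.0
```

apply_moves --pt "0.158 -0.01 0.064 -0.204 1" --pt "0.158 -0.01 0.064 -0.204 1" --pt "0.158 -0.01 0.064 -0.204 1" --pt "0.158 -0.01 0.064 -0.204 1" --pt "0.158 -0.01 0.064 -0.204 1"

```text
time_s: 2.1
ee_pos: [552.3, 276.6, 147.5]
ee_rot: [-179.8, 0.1, 73.8]
force: [-0.4, -0.9, -0.2]
gripper_width: 90.8
gripper_force: 0.0
```

```bash
cat > look.py <<'E'
from h import *
import sys
np.set_printoptions(precision=1,suppress=True)
st=env.state();C=cam('wrist',st);im=cams.grab_frame('wrist');cv2.imwrite(f'pics/{sys.argv[1]}.png',im)
E
cat > cellpos.py <<'E'
exec(open('look.py').read())
z=float(sys.argv[2])
for nm,hr in(('purple',(125,150)),('teal',(78,99))):
    for a,r,c in blobs(mask(im,hr,90,35),300)[:5]:
        b=np.roll(cv2.boxPoints(r),0,0);P=np.array([onz(C,*q,z)[:2] for q in b]);e=P[1]-P[0];f=P[2]-P[1];L=e if np.hypot(*e)>np.hypot(*f) else f
        print(nm,a,np.array(r[0]),P.mean(0),'sizes',np.hypot(*e),np.hypot(*f),'ang',np.degrees(np.arctan2(L[1],L[0])))
go([550,278,150],74,st)
E
python3 cellpos.py w1 38
```

```text
purple 2394.0 [316.5 197. ] [550.2 280. ] sizes 65.5937764116668 31.88999305610968 ang -16.189350785871934
teal 3120.0 [315.5  73. ] [579.1 381.6] sizes 66.07733672107763 31.002700847565546 ang -16.260542966405094
teal 2833.0 [316.  117.5] [569.5 347.4] sizes 65.80827873114939 30.61975716021111 ang -16.235921941150828
teal 2532.5 [316.  158.5] [559.6 313.8] sizes 66.20904444033708 30.85466118867908 ang -16.21255102093454
teal 2234.0 [316.5 233.5] [540.2 246.2] sizes 65.7724923779099 32.907672920225394 ang -16.166224659379203
t 2.1 pos [552.3 276.6 147.5] rot [-179.8    0.1   73.8] d mm [ 0.7 -2.6 -2.5] n50 0.1 roll -0.003 F [-0.4 -0.9 -0.2] w 90.8 0.0
```

View pics/w1.png

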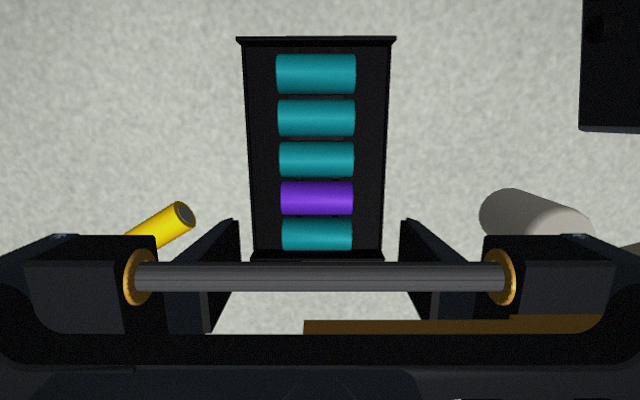

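Wrist view: the purple cell is centred at (316,197), its axis horizontal in the image, and the fingers straddle it symmetrically. Descending.

apply_moves --pt "0.001 -0.003 0.04 0 1" --pt "0.001 -0.003 0.087 0 1" --pt "0.001 -0.003 0.087 0 1" --pt "0.001 -0.003 0.087 0 1"

```text
time_s: 2.55
ee_pos: [550.1, 275.6, 64.1]
ee_rot: [180.0, 0.0, 73.6]
force: [0.4, 0.4, 1.1]
gripper_width: 91.2
gripper_force: 0.0
```

```bash
python3 cellpos.py w2 36 | grep -v teal; python3 -c "
from h import *
go([549.6,278.1,11.5],73.8)"
```

```text
purple 4670.0 [317.  224.5] [549.6 279.7] sizes 66.20282050707843 32.777112663625275 ang -16.437420211656697
t 2.55 pos [550.1 275.6  64.1] rot [180.    0.   73.6] d mm [  2.3  -0.8 -85.9] n50 1.7 roll -0.007 F [0.4 0.4 1.1] w 91.2 0.0
t 2.6 pos [551.3 276.4  65.4] rot [ 1.798e+02 -1.000e-01  7.360e+01] d mm [ 1.1 -2.3 53.9] n50 1.1 roll -0.003 F [ 0.1 -0.5  0.5] w 90.9 0.0
```

apply_moves --pt "0.0015 -0.0015 0.03 0 1" --pt "0.0015 -0.0015 0.053 0 1" --pt "0.0015 -0.0015 0.053 0 1" --pt "0.0015 -0.0015 0.053 0 0.3" --pt "0.0015 -0.0015 0.053 0 0.3" --grip_force 20

```text
time_s: 3.1
ee_pos: [550.8, 279.3, 12.6]
ee_rot: [179.8, -0.2, 73.7]
force: [0.6, -0.1, 0.6]
gripper_width: 78.1
gripper_force: 0.0
```

apply_moves --pt "0 0 0 0 0.3" --pt "0 0 0 0 0.3" --pt "0 0 0 0 0.3" --pt "0 0 0 0 0.3"

```text
time_s: 3.5
ee_pos: [549.9, 279.0, 11.4]
ee_rot: [179.9, -0.1, 73.7]
force: [0.4, -0.6, 7.1]
gripper_width: 66.0
gripper_force: 20.0
```

apply_moves --pt "0 0 -0.02 0 0.3" --pt "0 0 -0.05 0 0.3" --pt "0 0 -0.1 0 0.3" --pt "0 0 -0.15 0 0.3" --pt "0 0 -0.15 0 0.3" --grip_force 25

```text
time_s: 4.0
ee_pos: [553.0, 280.6, 167.9]
ee_rot: [179.3, -0.6, 73.7]
force: [1.1, 1.0, -0.4]
gripper_width: 65.7
gripper_force: 25.0
```

apply_moves --pt "-0.03 0.006 0 0 0.3" --pt "-0.07 0.012 0 0 0.3" --pt "-0.11 0.021 0 0 0.3" --pt "-0.15 0.028 0 0 0.3" --pt "-0.19 0.036 0 0 0.3"

```text
time_s: 4.5
ee_pos: [529.0, 84.6, 159.1]
ee_rot: [-179.9, 0.0, 73.7]
force: [-0.1, 0.6, -1.7]
gripper_width: 65.5
gripper_force: 25.0
```

apply_moves --pt "-0.04 0.007 0 0 0.3" --pt "-0.08 0.014 0 0 0.3" --pt "-0.12 0.021 0 0 0.3" --pt "-0.148 0.028 0 0 0.3" --pt "-0.148 0.028 0 0 0.3"

```text
time_s: 5.0
ee_pos: [514.5, -66.8, 159.2]
ee_rot: [-179.9, 0.1, 73.4]
force: [0.5, 1.9, -2.3]
gripper_width: 66.0
gripper_force: 25.0
```

```bash
python3 - <<'E'
import sys;sys.argv=['','w3']
exec(open('look.py').read())
for a,r,c in blobs(mask(im,(103,120),80,30),150)[:5]:
    b=cv2.boxPoints(r);P=np.array([onz(C,*q,8)[:2] for q in b]);e=P[1]-P[0];f=P[2]-P[1]
    print(a,np.array(r[0]),P.mean(0),np.hypot(*e),np.degrees(np.arctan2(e[1],e[0])),np.hypot(*f),np.degrees(np.arctan2(f[1],f[0])))
go([534,-6,150],74,st)
E
```

```text
4180.5 [317.  125.5] [530.5  -3.8] 68.57895842021144 8.73105795312417 59.0230595313874 -78.08337750077277
1563.0 [359.  227.5] [ 543.  -118.7] 68.13547510260112 27.218401758380466 55.21779680213521 -63.800200856701196
t 5.0 pos [514.5 -66.8 159.2] rot [-179.9    0.1   73.4] d mm [63.8  1.4  9.1] n50 1.3 roll -0.01 F [ 0.5  1.9 -2.3] w 66.0 25.0
```

View pics/w3.png

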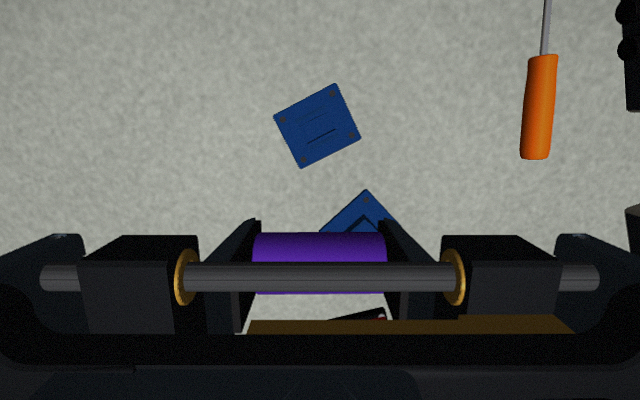

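Wrist view: the chosen V-rest is at (317,125), the other rest is at (365,210) and the cell is held straight between the fingers. Now refining the rest's corners.

```bash
python3 - <<'E'
from h import *
np.set_printoptions(precision=1,suppress=True)
im=cv2.imread('pics/w3.png');st=env.state();C=cam('wrist',st)
a,r,c=blobs(mask(im,(103,120),80,30),150)[0]
h=cv2.convexHull(c);q=cv2.approxPolyDP(h,6,True).reshape(-1,2);print(q)
P=np.array([onz(C,*p,8)[:2] for p in q]);d=np.roll(P,-1,0)-P
print(P,P.mean(0),np.hypot(*d.T),np.degrees(np.arctan2(d[:,1],d[:,0])))
D=cam('side');im=cv2.imread('pics/side0.png')
m=mask(im,(103,120),100,40)[215:240,315:360];print('side',onz(D,336,227,8),onz(D,334.5,219,45))
go([530.5,-4,150],100,st)
E
```

```text
[[335  83]
 [360 138]
 [300 168]
 [273 116]]
[[558.8  31.9]
 [568.6 -25. ]
 [502.1 -36.7]
 [492.1  19.9]] [530.4  -2.5] [57.7 67.5 57.5 67.8] [ -80.2 -170.   100.1   10.2]
side [528.5   6.9   8. ] [532.8  17.1  45. ]
t 5.05 pos [514.6 -65.  159.2] rot [-179.9    0.    73.5] d mm [63.  -2.1  9.2] n50 1.3 roll -0.463 F [ 0.8  0.9 -1.5] w 65.5 25.0
```

apply_moves --pt "0.03 -0.001 0.02 -0.15 0.3" --pt "0.063 -0.002 0.05 -0.3 0.3" --pt "0.063 -0.002 0.08 -0.463 0.3" --pt "0.063 -0.002 0.093 -0.463 0.3" --pt "0.063 -0.002 0.093 -0.463 0.3"

```text
time_s: 5.55
ee_pos: [529.0, -1.1, 64.4]
ee_rot: [-179.7, -0.1, 100.3]
force: [0.1, 1.1, -1.1]
gripper_width: 65.9
gripper_force: 25.0
```

```bash
python3 - <<'E'
import sys;sys.argv=['','w4']
exec(open('look.py').read())
go([530.4,-2.5,27.5],100,st);go([530.4,-2.5,27.5],100)
for a,r,c in blobs(mask(im,(125,150),90,35),300)[:1]:
    P=np.array([onz(C,*q,st['ee_pos'][2]+19) for q in cv2.boxPoints(r)]);print(P.mean(0),r)
E
```

```text
t 5.55 pos [529.   -1.1  64.4] rot [-179.7   -0.1  100.3] d mm [-1.6  1.3 36.9] n50 0.7 roll 0.005 F [ 0.1  1.1 -1.1] w 65.9 25.0
t 5.6 pos [530.3  -1.5  65.9] rot [-179.8   -0.   100.3] d mm [-1.   0.  38.4] n50 0.8 roll 0.004 F [-0.   0.1 -1.3] w 65.9 25.0
[527.6   6.7  83.4] ((319.0, 246.5), (29.0, 136.0), 90.0)
```

apply_moves --pt "-0.001 0.0005 0.02 0 0.3" --pt "-0.001 0.0005 0.03 0 0.3" --pt "-0.001 0.0005 0.034 0 0.3" --pt "-0.001 0.0005 0.036 0 0.3" --pt "-0.001 0.0005 0.037 0 0.3"

```text
time_s: 6.1
ee_pos: [532.3, -3.6, 30.4]
ee_rot: [179.9, 0.0, 100.2]
force: [-0.5, 0.4, -1.0]
gripper_width: 66.0
gripper_force: 25.0
```

apply_moves --pt "0 0 0.001 0 0.3" --pt "0 0 0.002 0 0.3" --pt "0 0 0.003 0 0.3" --pt "0 0 0.003 0 0.3"

```text
time_s: 6.5
ee_pos: [531.8, -3.7, 26.9]
ee_rot: [-180.0, 0.0, 100.2]
force: [-0.4, 0.6, -1.3]
gripper_width: 65.8
gripper_force: 25.0
```

apply_moves --pt "0 0 0.0007 0 0.3" --pt "0 0 0.0015 0 0.3" --pt "0 0 0.0015 0 0.3"

```text
time_s: 6.8
ee_pos: [532.0, -3.4, 26.5]
ee_rot: [180.0, -0.0, 100.2]
force: [-1.9, 0.9, 7.3]
gripper_width: 65.9
gripper_force: 25.0
```

Contact with the rest is felt. Opening and backing off.

apply_moves --pt "0 0 0 0 0.5" --pt "0 0 0 0 1" --pt "0 0 0 0 1" --pt "0 0 0 0 1" --pt "0 0 0 0 1"

```text
time_s: 7.3
ee_pos: [531.8, -3.7, 25.3]
ee_rot: [-180.0, 0.0, 100.2]
force: [0.2, 0.9, -0.2]
gripper_width: 91.3
gripper_force: 0.0
```

apply_moves --pt "0 0 -0.03 0 1" --pt "0 0 -0.08 0 1" --pt "-0.02 0 -0.12 0 1" --pt "-0.07 0 -0.12 0 1" --pt "-0.07 0 -0.12 0 1"

```text
time_s: 7.8
ee_pos: [546.1, -76.9, 147.1]
ee_rot: [179.8, 0.2, 100.0]
force: [-0.0, 0.4, -0.4]
gripper_width: 91.0
gripper_force: 0.0
```

```bash
python3 cellpos.py w5 45
```

```text
purple 3036.0 [317.  115.5] [532.   -4.1] sizes 67.18213488804601 31.350513143878644 ang 9.95368959005981
t 7.8 pos [546.1 -76.9 147.1] rot [179.8   0.2 100. ] d mm [348.8  65.4  -3.9] n50 7.1 roll 0.453 F [-0.   0.4 -0.4] w 91.0 0.0
```

View pics/w5.png

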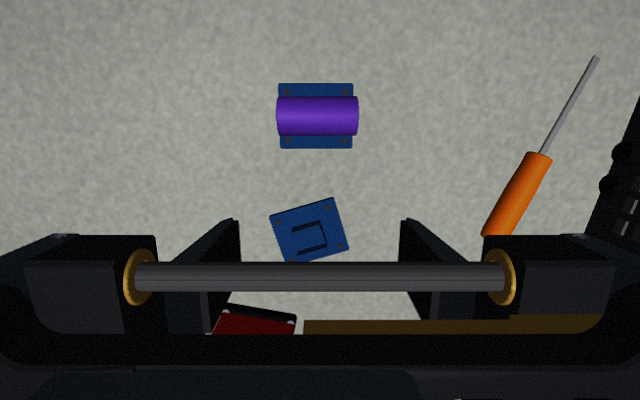

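Wrist view: the cell lies squarely in the V-rest at (317,115), along the rest's axis. Now turning 90° to pinch the +x end.

apply_moves --pt "0.074 0.041 0.02 0.75 1" --pt "0.074 0.041 0.02 0.75 1" --pt "0.074 0.041 0.02 0.75 1" --pt "0.074 0.041 0.02 0.75 1" --pt "0.074 0.041 0.02 0.75 1"

```text
time_s: 8.35
ee_pos: [570.4, 9.2, 124.2]
ee_rot: [-179.8, 0.1, 57.5]
force: [-0.1, -0.3, 0.3]
gripper_width: 91.1
gripper_force: 0.0
```

apply_moves --pt "0 0 0.02 0.75 1" --pt "0 0 0.02 0.75 1" --pt "0 0 0.02 0.75 1" --pt "0 0 0.02 0.75 1" --pt "0 0 0.02 0.75 1"

```text
time_s: 8.85
ee_pos: [570.4, 8.7, 104.4]
ee_rot: [-179.9, 0.1, 14.5]
force: [-0.3, 0.0, -1.2]
gripper_width: 91.2
gripper_force: 0.0
```

apply_moves --pt "0 0 0 0.071 1" --pt "0 0 0 0.071 1"

```text
time_s: 9.05
ee_pos: [570.5, 8.6, 104.6]
ee_rot: [-180.0, 0.1, 10.8]
force: [0.8, 0.1, -0.7]
gripper_width: 91.1
gripper_force: 0.0
```

```bash
python3 cellpos.py w6 45; python3 -c "
from h import *
go([573.4,3.2,26],10)"
```

```text
purple 1258.5 [327.5 241. ] [551.2  -1.1] sizes 29.7996954834216 33.23150105197023 ang -167.93192103551905
purple 648.5 [326. 301.] [499.6 -10.1] sizes 30.87086011945503 18.49474472112477 ang -79.19839271496598
teal 3096.5 [ 18.4 198.8] [539.8 235.3] sizes 68.94782837837191 35.57664276482454 ang -18.371037823065414
t 9.05 pos [570.5   8.6 104.6] rot [-180.     0.1   10.8] d mm [  30.3 -268.5  -45.3] n50 5.5 roll -1.103 F [ 0.8  0.1 -0.7] w 91.1 0.0
t 9.1 pos [570.7   8.4 104.7] rot [-1.80e+02  1.00e-01  1.09e+01] d mm [ 1.8  5.7 78.7] n50 1.6 roll 0.016 F [ 0.2 -0.7 -0.4] w 91.5 0.0
```

apply_moves --pt "0.002 0.0055 0.03 0.015 1" --pt "0.002 0.0055 0.06 0.015 1" --pt "0.002 0.0055 0.078 0.015 1" --pt "0.002 0.0055 0.078 0.015 0.2" --pt "0.002 0.0055 0.078 0.015 -0.1" --grip_force 4

```text
time_s: 9.6
ee_pos: [574.5, 2.8, 27.5]
ee_rot: [-180.0, 0.0, 10.0]
force: [-0.3, -0.7, 0.6]
gripper_width: 78.0
gripper_force: 0.0
```

```bash
python3 -c "
from h import *
go([573.4,3.2,26],10)"
```

```text
t 9.6 pos [574.5   2.8  27.5] rot [-180.    0.   10.] d mm [-1.  -0.5  1.5] n50 0.0 roll -0.001 F [-0.3 -0.7  0.6] w 78.0 0.0
```

apply_moves --pt "-0.001 -0.0003 0.001 0 -0.1" --pt "-0.001 -0.0003 0.001 0 -0.1" --pt "-0.001 -0.0003 0.001 0 -0.1" --pt "-0.001 -0.0003 0.001 0 -0.1" --pt "-0.001 -0.0003 0.001 0 -0.1"

```text
time_s: 10.1
ee_pos: [573.6, 2.6, 26.8]
ee_rot: [180.0, -0.0, 9.9]
force: [0.1, 0.2, 0.1]
gripper_width: 41.4
gripper_force: 0.0
```

apply_moves --pt "0 0 0 0 -0.3" --pt "0 0 0 0 -0.6" --pt "0 0 0 0 -0.6" --pt "0 0 0 0 -0.6" --pt "0 0 0 0 -0.6"

```text
time_s: 10.6
ee_pos: [573.4, 2.7, 26.4]
ee_rot: [180.0, 0.0, 9.9]
force: [-0.2, 0.7, 0.6]
gripper_width: 22.1
gripper_force: 4.0
```

apply_moves --pt "0 0 0 0 0.3" --pt "0 0 0 0 0.6" --pt "0 0 0 0 0.6" --pt "0 0 0 0 0.6" --pt "-0.01 0 0 0 0.6"

```text
time_s: 11.1
ee_pos: [564.5, 1.0, 26.5]
ee_rot: [180.0, -0.1, 9.9]
force: [0.2, 0.2, -0.2]
gripper_width: 59.1
gripper_force: 0.0
```

apply_moves --pt "-0.03 0 0 0 0.6" --pt "-0.06 0 0 0 0.4" --pt "-0.074 0 0 0 0.2" --pt "-0.074 0 0 0 -0.1" --pt "-0.074 0 0 0 -0.1"

```text
time_s: 11.6
ee_pos: [491.2, -11.9, 26.8]
ee_rot: [180.0, -0.1, 9.9]
force: [0.1, -0.1, -0.1]
gripper_width: 42.9
gripper_force: 0.0
```

```bash
python3 -c "
from h import *
go([490.6,-11.4,26],10)"
```

```text
t 11.6 pos [491.2 -11.9  26.8] rot [ 1.8e+02 -1.0e-01  9.9e+00] d mm [-0.6 -0.6  0.8] n50 0.0 roll -0.002 F [ 0.1 -0.1 -0.1] w 42.9 0.0
```

apply_moves --pt "0 0 0 0 -0.3" --pt "0 0 0 0 -0.6" --pt "0 0 0 0 -0.6" --pt "0 0 0 0 -0.6" --pt "0 0 0 0 -0.6"

```text
time_s: 12.1
ee_pos: [491.3, -11.7, 26.5]
ee_rot: [180.0, -0.1, 9.9]
force: [1.0, 0.8, 0.1]
gripper_width: 31.0
gripper_force: 4.0
```

The +x end reads 22 mm (necked) and the -x end 31 mm (plain). Regrasping mid-cell with tool x towards the necked end.

apply_moves --pt "0 0 0 0 -0.1" --pt "0 0 0 0 0.2" --pt "0 0 0 0 0.4" --pt "0 0 -0.004 0 0.4" --pt "0 0 -0.009 0 0.4"

```text
time_s: 12.6
ee_pos: [490.5, -11.8, 35.6]
ee_rot: [-180.0, 0.0, 9.9]
force: [-0.1, -1.0, 0.4]
gripper_width: 63.2
gripper_force: 0.0
```

apply_moves --pt "0.02 0 0 0 0.4" --pt "0.0415 0 0 0 0.2" --pt "0.0415 0 0 0 0" --pt "0.0415 0 0 0 -0.1" --pt "0.0415 0 0 0 -0.1"

```text
time_s: 13.1
ee_pos: [530.2, -4.7, 35.3]
ee_rot: [-180.0, 0.1, 9.9]
force: [0.3, 0.4, -0.1]
gripper_width: 41.1
gripper_force: 0.0
```

apply_moves --pt "0 0 0 0 -0.2" --pt "0 0 0 0 -0.3" --pt "0 0 0 0 -0.4" --pt "0 0 0 0 -0.4" --pt "0 0 0 0 -0.4" --grip_force 20

```text
time_s: 13.6
ee_pos: [531.0, -4.8, 35.5]
ee_rot: [180.0, 0.1, 9.9]
force: [-2.4, -2.1, 1.8]
gripper_width: 31.8
gripper_force: 20.0
```

apply_moves --pt "0 0 -0.02 0 -0.4" --pt "0 0 -0.06 0 -0.4" --pt "0 0 -0.11 0 -0.4" --pt "0 0 -0.155 0 -0.4" --pt "-0.01 0.03 -0.16 0 -0.4"

```text
time_s: 14.1
ee_pos: [531.1, -34.1, 201.5]
ee_rot: [179.9, -0.8, 10.1]
force: [0.9, -0.9, -1.3]
gripper_width: 31.3
gripper_force: 20.0
```

apply_moves --pt "-0.015 0.046 0 -0.15 -0.4" --pt "-0.03 0.092 0 -0.3 -0.4" --pt "-0.045 0.138 0 -0.45 -0.4" --pt "-0.06 0.184 0 -0.6 -0.4" --pt "-0.07 0.22 0 -0.75 -0.4"

```text
time_s: 14.6
ee_pos: [495.8, -262.1, 195.2]
ee_rot: [-180.0, -0.0, 49.5]
force: [1.5, 0.1, -0.2]
gripper_width: 31.5
gripper_force: 20.0
```

```bash
python3 -c "
from h import *
go([480,-370,200],84)"
```

```text
t 14.6 pos [ 495.8 -262.1  195.2] rot [-180.    -0.    49.5] d mm [-92.3  58.   -4.9] n50 2.2 roll -0.602 F [ 1.5  0.1 -0.2] w 31.5 20.0
```

apply_moves --pt "-0.09 0.055 0 -0.53 -0.4" --pt "-0.09 0.055 0 -0.53 -0.4" --pt "-0.09 0.055 0 -0.53 -0.4" --pt "-0.09 0.055 0 -0.53 -0.4" --pt "-0.09 0.055 0 -0.53 -0.4"

```text
time_s: 15.1
ee_pos: [478.8, -365.2, 194.7]
ee_rot: [-180.0, -0.0, 79.4]
force: [0.1, -0.4, -1.3]
gripper_width: 31.7
gripper_force: 20.0
```

```bash
python3 look.py w7; python3 -c "
from h import *
go([480,-370,200],84)"
```

```text
t 15.15 pos [ 479.  -364.8  194.9] rot [-180.    -0.    79.4] d mm [-4.9  2.  -5.1] n50 0.1 roll -0.08 F [ 0.4  0.5 -1.9] w 31.7 20.0
```

View pics/w7.png

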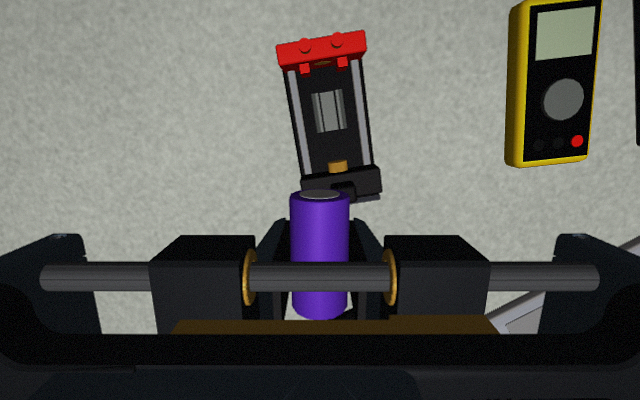

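Wrist view: the jig is upright in the image, with the red block at the top (322,48), the grey trough at (328,110) and the black contact/knob at (340,183). The cell is held with its necked end up in the image, towards red. Measuring the jig axis.

```bash
cat > jig.py <<'E'
from h import *
import sys
np.set_printoptions(precision=1,suppress=True)
im=cv2.imread(f'pics/{sys.argv[1]}.png')
hs=cv2.cvtColor(im,cv2.COLOR_BGR2HSV)
x0,x1,y0,y1=map(int,sys.argv[2:6])
m=np.zeros(im.shape[:2],np.uint8);m[y0:y1,x0:x1]=cv2.inRange(hs,(0,0,65),(180,60,255))[y0:y1,x0:x1]
R=np.zeros_like(m);R[:200,200:450]=(mask(im,(0,7),150,60)|mask(im,(173,180),150,60))[:200,200:450]
st=env.state();C=cam('wrist',st)
def show(nm,m,z,n,zz=None):
    for a,r,c in blobs(m,25)[:n]:
        b=cv2.boxPoints(r);P=np.array([onz(C,*q,z)[:2] for q in b]);d=np.roll(P,-1,0)-P
        print(nm,a,b.round().tolist(),P.mean(0),np.hypot(*d.T)[:2],np.degrees(np.arctan2(d[:,1],d[:,0]))[:2])
show('grey',m,33,5);show('red',R,62,1)
E
python3 jig.py w7 270 390 60 175
```

```text
grey 2303.5 [[362.0, 60.0], [389.0, 60.0], [389.0, 174.0], [362.0, 174.0]] [ 548.3 -304.7] [ 26.3 112.3] [-10.6 -97.5]
grey 2226.5 [[270.0, 60.0], [300.0, 60.0], [300.0, 174.0], [270.0, 174.0]] [ 457.8 -287.7] [ 29.2 112.2] [ -10.7 -101.5]
grey 716.5 [[287.0, 71.0], [294.0, 70.0], [312.0, 173.0], [304.0, 174.0]] [ 471.5 -295. ] [  7.9 103.4] [ -1.6 -91.4]
grey 709.0 [[350.0, 60.0], [358.0, 59.0], [371.0, 164.0], [363.0, 165.0]] [ 534.3 -296.7] [  7.8 103.2] [ -3.9 -91.2]
grey 492.0 [[319.0, 92.0], [333.0, 90.0], [338.0, 129.0], [324.0, 131.0]] [ 502.9 -287.9] [13.9 38.3] [ -2.9 -91.5]
red 2538.5 [[275.0, 43.0], [363.0, 27.0], [370.0, 66.0], [281.0, 81.0]] [ 504.8 -239.8] [78.5 31.9] [ -1.8 -88.1]
```

```bash
python3 - <<'E'
from h import *
np.set_printoptions(precision=1,suppress=True,linewidth=200)
im=cv2.imread('pics/w7.png');g=cv2.cvtColor(im,cv2.COLOR_BGR2GRAY)
for r in(100,110,120): print(r,g[r,285:375].tolist())
C=cam('wrist')
for u,v in((312,111),(345,107)): print(onz(C,u,v,33))
# cell in hand
for a,r,c in blobs(mask(im,(125,150),90,35),300)[:2]: print(cv2.boundingRect(c),r)
go([502.7,-286.4,120],88.6)
E
```

```text
100 [153, 149, 99, 0, 17, 14, 28, 84, 140, 139, 135, 140, 142, 131, 98, 22, 20, 21, 26, 20, 26, 13, 23, 21, 18, 23, 27, 58, 70, 69, 76, 100, 119, 104, 49, 67, 121, 115, 115, 115, 109, 114, 114, 113, 113, 115, 113, 115, 102, 68, 10, 71, 119, 107, 91, 70, 65, 70, 45, 20, 26, 27, 23, 23, 16, 22, 16, 20, 19, 23, 70, 121, 141, 137, 133, 135, 141, 116, 34, 17, 0, 76, 140, 166, 159, 159, 155, 153, 155, 160]
110 [165, 169, 169, 144, 59, 0, 14, 16, 38, 105, 141, 136, 134, 137, 142, 129, 84, 12, 19, 24, 18, 25, 25, 16, 25, 23, 21, 18, 38, 63, 70, 70, 88, 119, 119, 90, 30, 87, 118, 115, 115, 120, 112, 111, 117, 118, 116, 116, 112, 117, 99, 32, 50, 98, 121, 108, 74, 68, 74, 57, 21, 22, 21, 26, 26, 23, 21, 24, 16, 22, 22, 55, 112, 141, 136, 138, 143, 139, 122, 64, 14, 7, 36, 125, 174, 165, 162, 156, 164, 166]
120 [165, 163, 163, 164, 168, 150, 57, 8, 18, 19, 69, 127, 137, 137, 138, 135, 141, 118, 54, 20, 24, 25, 23, 22, 19, 22, 19, 24, 21, 22, 52, 71, 67, 75, 104, 122, 101, 47, 66, 122, 119, 117, 118, 119, 118, 117, 117, 120, 116, 111, 120, 107, 62, 23, 78, 123, 111, 86, 65, 73, 64, 36, 21, 23, 28, 26, 21, 22, 22, 19, 28, 22, 51, 103, 139, 138, 133, 135, 137, 138, 102, 19, 13, 41, 118, 164, 165, 161, 162, 162]
[ 486.4 -284.7   33. ]
[ 519.8 -287.    33. ]
(289, 189, 61, 73) ((319.0, 225.0), (72.0, 60.0), 90.0)
(292, 291, 55, 29) ((319.0, 305.0), (28.0, 54.0), 90.0)
t 15.15 pos [ 479.  -364.8  194.9] rot [-180.    -0.    79.4] d mm [81.4  8.9 75. ] n50 2.2 roll -0.161 F [ 0.4  0.5 -1.9] w 31.7 20.0
```

apply_moves --pt "0.04 0.005 0 -0.08 -0.4" --pt "0.076 0.0095 0 -0.161 -0.4" --pt "0.076 0.0095 0.04 -0.161 -0.4" --pt "0.076 0.0095 0.075 -0.161 -0.4" --pt "0.076 0.0095 0.075 -0.161 -0.4"

```text
time_s: 15.65
ee_pos: [499.4, -288.8, 116.1]
ee_rot: [-179.5, -0.3, 88.8]
force: [-1.0, -0.0, -2.5]
gripper_width: 31.6
gripper_force: 20.0
```

```bash
python3 look.py w8; python3 jig.py w8 200 440 1 200;python3 - <<'E'
from h import *
for i in range(2):
    if i: cams.grab_frame('wrist')
    go([502.5,-291.5,34],88.6)
im=cams.grab_frame('side');cv2.imwrite('pics/s8.png',cv2.resize(im[90:240,260:440],None,fx=3,fy=3,interpolation=cv2.INTER_CUBIC))
w=cv2.imread('pics/w8.png');cv2.imwrite('pics/w8c.png',np.vstack([cv2.resize(w,(540,338)),cv2.imread('pics/s8.png')[:262]]))
E
```

```text
grey 36630.0 [[200.0, 1.0], [439.0, 1.0], [439.0, 199.0], [200.0, 199.0]] [ 502.6 -209. ] [172.8 147.8] [ -1.4 -86. ]
grey 341.5 [[282.0, 158.0], [291.0, 158.0], [291.0, 199.0], [282.0, 199.0]] [ 474.3 -265.1] [ 7.3 34.2] [ -1.3 -92.6]
grey 336.0 [[358.0, 199.0], [359.0, 159.0], [369.0, 159.0], [367.0, 199.0]] [ 537.3 -266.9] [33.6  7.6] [88.4 -3.4]
grey 79.5 [[317.0, 183.0], [333.0, 183.0], [333.0, 188.0], [317.0, 188.0]] [ 505.9 -271.4] [13.2  4.2] [ -1.2 -90.7]
red 3044.5 [[269.0, 131.0], [382.0, 131.0], [382.0, 168.0], [269.0, 168.0]] [ 506.4 -239.5] [79.4 26.1] [ -1.3 -88.5]
t 15.7 pos [ 501.1 -290.2  118.8] rot [-179.7   -0.2   88.7] d mm [-1.5  1.8 84.8] n50 1.7 roll 0.002 F [ 0.1 -0.7 -0.4] w 31.5 20.0
t 15.75 pos [ 502.6 -291.4  120.8] rot [-180.    -0.    88.7] d mm [-0.1 -0.1 86.8] n50 1.7 roll 0.002 F [-0.  -0.5 -1.2] w 31.4 20.0
```

View pics/w8c.png

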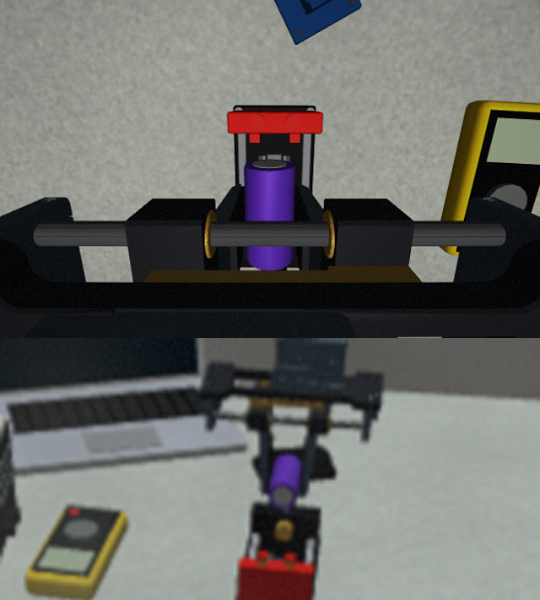

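Wrist view: the cell's centre line is at about column 319 and the red block's centre at 325, but the arm was still settling. Measuring again now that it is still.

```bash
python3 look.py w9; python3 jig.py w9 200 440 1 200|tail -4; python3 -c "
from h import *
im=cv2.imread('pics/w9.png')
for a,r,c in blobs(mask(im,(125,150),90,35),300)[:2]: print(cv2.boundingRect(c))
go([502.5,-291.5,34],88.6)"
```

```text
grey 373.0 [[351.0, 199.0], [352.0, 152.0], [361.0, 152.0], [360.0, 199.0]] [ 535.1 -267.4] [39.8  7.4] [88.4 -3.1]
grey 165.0 [[311.0, 177.0], [326.0, 177.0], [326.0, 188.0], [311.0, 188.0]] [ 503.8 -272.2] [12.5  9.4] [ -1.3 -91. ]
grey 63.5 [[301.0, 179.0], [308.0, 179.0], [308.0, 189.0], [301.0, 189.0]] [ 492.  -273.2] [5.8 8.5] [ -1.4 -91.8]
red 2955.5 [[264.0, 126.0], [373.0, 126.0], [373.0, 162.0], [264.0, 162.0]] [ 504.6 -238.4] [77.5 25.7] [ -1.3 -88.9]
(289, 189, 61, 73)
(291, 291, 57, 29)
t 15.85 pos [ 503.7 -292.5  122.6] rot [1.798e+02 1.000e-01 8.870e+01] d mm [ 1.2 -1.5 88.5] n50 1.8 roll 0.002 F [ 0.3 -0.5 -1.4] w 31.5 20.0
```

Settled: the red block's centre (318.5) matches the cell's (319.5). Lowering into the trough.

apply_moves --pt "0 0.0005 0.03 0 -0.4" --pt "0 0.0005 0.06 0 -0.4" --pt "0 0.0005 0.075 0 -0.4" --pt "0 0.0005 0.082 0 -0.4" --pt "0 0.0005 0.082 0 -0.4"

```text
time_s: 16.35
ee_pos: [503.3, -292.3, 39.1]
ee_rot: [179.9, 0.0, 88.7]
force: [-0.6, -0.9, -0.9]
gripper_width: 31.9
gripper_force: 20.0
```

apply_moves --pt "0 0 0 0 -0.4"

```text
time_s: 16.45
ee_pos: [503.9, -292.6, 40.1]
ee_rot: [179.8, 0.1, 88.7]
force: [0.4, -0.9, -1.3]
gripper_width: 31.5
gripper_force: 20.0
```

```bash
python3 -c "
from h import *
go([503,-291.5,30.5],88.6)"
```

```text
t 16.45 pos [ 503.9 -292.6   40.1] rot [1.798e+02 1.000e-01 8.870e+01] d mm [ 1.1 -1.   9.6] n50 0.2 roll 0.002 F [ 0.4 -0.9 -1.3] w 31.5 20.0
```

apply_moves --pt "0.0005 -0.0005 0.003 0 -0.4" --pt "0.0005 -0.0005 0.006 0 -0.4" --pt "0.0005 -0.0005 0.007 0 -0.4" --pt "0.0005 -0.0005 0.008 0 -0.4" --pt "0.0005 -0.0005 0.008 0 -0.4"

```text
time_s: 16.95
ee_pos: [502.9, -291.4, 30.7]
ee_rot: [179.9, 0.0, 88.7]
force: [1.4, 0.4, -0.1]
gripper_width: 31.5
gripper_force: 20.0
```

apply_moves --pt "0 0 0.0007 0 -0.4" --pt "0 0 0.0014 0 -0.4" --pt "0 0 0.0014 0 -0.4"

```text
time_s: 17.25
ee_pos: [503.0, -291.5, 30.4]
ee_rot: [179.9, 0.0, 88.7]
force: [-0.4, 2.1, 7.0]
gripper_width: 31.5
gripper_force: 20.0
```

apply_moves --pt "0 0 0 0 -0.2" --pt "0 0 0 0 0" --pt "0 0 0 0 0.1" --pt "0 0 0 0 0.1"

```text
time_s: 17.65
ee_pos: [502.1, -291.2, 28.8]
ee_rot: [-180.0, -0.0, 88.8]
force: [0.0, 0.4, 0.0]
gripper_width: 49.8
gripper_force: 0.0
```

apply_moves --pt "0 0 -0.02 0 0.1" --pt "0 0 -0.06 0 0.1" --pt "0 0 -0.1 0 0.1" --pt "-0.03 0 -0.125 0 0.1" --pt "-0.08 0 -0.125 0 0.1"

```text
time_s: 18.15
ee_pos: [502.9, -371.3, 159.2]
ee_rot: [179.6, 0.2, 89.0]
force: [0.9, -0.6, -1.0]
gripper_width: 50.3
gripper_force: 0.0
```

apply_moves --pt "-0.05 0 0 0 -0.1" --pt "-0.09 0 0 0 -0.1" --pt "-0.09 0 0 0 -0.1" --pt "-0.09 0 0 0 -0.1"

```text
time_s: 18.55
ee_pos: [498.0, -461.6, 153.1]
ee_rot: [-179.9, -0.1, 88.7]
force: [-0.5, -0.6, -0.2]
gripper_width: 41.3
gripper_force: 0.0
```

```bash
cat > j2.py <<'E'
exec(open('look.py').read())
for a,r,c in blobs(mask(im,(125,150),90,35),200)[:2]:
    x,y,w,h=cv2.boundingRect(c);print('cell',x,y,w,h,onz(C,x+w/2,y,45),onz(C,x+w/2,y+h,45))
h=cv2.cvtColor(im,cv2.COLOR_BGR2HSV)
for a,r,c in blobs(mask(im,(0,7),150,60),200)[:1]:
    x,y,w,hh=cv2.boundingRect(c);print('red',x,y,w,hh,onz(C,x+w/2,y+hh,45))
go([502,-370,150],88.6,st)
E
python3 j2.py w10
```

```text
cell 301 0 40 38 [ 503.1 -299.1   45. ] [ 502.5 -326.3   45. ]
t 18.55 pos [ 498.  -461.6  153.1] rot [-179.9   -0.1   88.7] d mm [91.6  1.9  3.3] n50 1.8 roll 0.001 F [-0.5 -0.6 -0.2] w 41.3 0.0
```

View pics/w10.png

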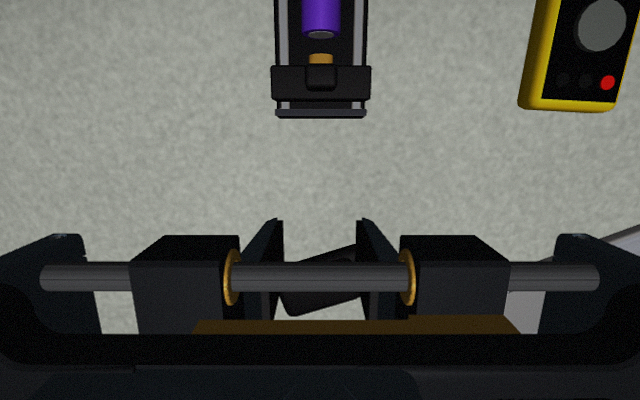

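Wrist view: the cell lies in the trough, near end at (320,35). The brass contact at (320,58) is clear of it, and the black knob is at (321,78) on the block.

```bash
python3 - <<'E'
from h import *
np.set_printoptions(precision=1,suppress=True,linewidth=250)
st=env.state();C=cam('wrist',st)
im=cv2.imread('pics/w10.png');g=cv2.cvtColor(im,cv2.COLOR_BGR2GRAY)
print(g[48:108,321].tolist());print(g[78,295:350].tolist())
print('knob',onz(C,306,66,98),onz(C,337,66,98))
print('brass front top',onz(C,320,53,45), 'cell near end',onz(C,320,38,30),'base rear',onz(C,320,117,8))
D=np.array([np.cos(np.radians(88.6)),np.sin(np.radians(88.6))]);o=np.array([503,-276.4])
for s in(0,.006): 
    for y in (-66,-74,-82,-90): print(s,y,proj(C,[*(o+D*(y+s*1000)),98]))
go([502,-350,160],88.6,st)
E
```

```text
[12, 15, 20, 12, 12, 84, 113, 110, 114, 112, 111, 110, 110, 114, 113, 47, 5, 15, 19, 22, 26, 21, 22, 21, 25, 25, 21, 26, 20, 28, 32, 25, 34, 32, 32, 30, 18, 17, 13, 8, 7, 1, 1, 20, 24, 30, 23, 26, 27, 25, 20, 5, 0, 11, 28, 20, 20, 21, 21, 22]
[28, 19, 32, 27, 31, 25, 27, 23, 22, 20, 6, 13, 19, 25, 28, 23, 18, 29, 28, 26, 26, 30, 26, 29, 28, 28, 32, 31, 26, 28, 26, 28, 27, 28, 28, 24, 26, 28, 21, 12, 13, 15, 12, 27, 22, 30, 18, 25, 26, 23, 26, 27, 25, 26, 23]
knob [ 491.7 -354.3   98. ] [ 512.4 -354.8   98. ]
brass front top [ 501.5 -336.4   45. ] cell near end [ 501.9 -321.8   30. ] base rear [ 500.5 -386.4    8. ]
0 -66 [320.1  46.1]
0 -74 [320.1  59.3]
0 -82 [320.   72.2]
0 -90 [320.   84.8]
0.006 -66 [320.1  36.1]
0.006 -74 [320.1  49.4]
0.006 -82 [320.1  62.5]
0.006 -90 [320.   75.3]
t 18.6 pos [ 498.2 -460.6  153.4] rot [-179.9   -0.1   88.7] d mm [110.7   1.3  -6.4] n50 2.2 roll 0.002 F [-0.1  0.3 -0.5] w 41.1 0.0
```

apply_moves --pt "0.05 0.001 0 0 -0.1" --pt "0.099 0.001 0.01 0 -0.1" --pt "0.099 0.001 0.03 0 -0.1" --pt "0.099 0.001 0.045 0 -0.1" --pt "0.099 0.001 0.045 0 -0.1"

```text
time_s: 19.1
ee_pos: [500.6, -359.2, 107.4]
ee_rot: [-179.8, -0.2, 88.9]
force: [-0.9, 0.1, -0.4]
gripper_width: 40.8
gripper_force: 0.0
```

```bash
python3 -c "
from h import *
cams.grab_frame('side')
go([501.5,-361.5,74],88.6)"
```

```text
t 19.15 pos [ 501.4 -360.3  108.6] rot [-1.799e+02 -1.000e-01  8.890e+01] d mm [-1.2  0.2 34.6] n50 0.7 roll 0.005 F [ 0.1  0.  -0.8] w 41.1 0.0
```

apply_moves --pt "-0.001 0 0.015 0 -0.1" --pt "-0.001 0 0.028 0 -0.1" --pt "-0.001 0 0.034 0 -0.1" --pt "-0.001 0 0.034 0 -0.1" --pt "-0.001 0 0.034 0 -0.3" --grip_force 8

```text
time_s: 19.65
ee_pos: [501.9, -363.4, 75.4]
ee_rot: [180.0, 0.0, 88.8]
force: [-0.1, 0.1, 0.4]
gripper_width: 35.8
gripper_force: 0.0
```

apply_moves --pt "0 0 0 0 -0.5" --pt "0 0 0 0 -0.6" --pt "0 0 0 0 -0.6" --pt "0 0 0 0 -0.6"

```text
time_s: 20.05
ee_pos: [501.3, -363.5, 75.6]
ee_rot: [-180.0, 0.0, 88.8]
force: [-4.4, -0.1, 4.3]
gripper_width: 21.9
gripper_force: 8.0
```

Knob pinched. Sliding forward and watching the force.

apply_moves --pt "0.002 0 0 0 -0.6" --pt "0.004 0 0 0 -0.6" --pt "0.006 0 0 0 -0.6" --pt "0.008 0 0 0 -0.6" --pt "0.01 0 0 0 -0.6"

```text
time_s: 20.55
ee_pos: [501.5, -354.3, 75.7]
ee_rot: [-180.0, 0.1, 88.8]
force: [-5.4, -3.4, 4.4]
gripper_width: 22.0
gripper_force: 8.0
```

apply_moves --pt "0.002 0 0 0 -0.6" --pt "0.004 0 0 0 -0.6" --pt "0.006 0 0 0 -0.6" --pt "0.008 0 0 0 -0.6" --pt "0.01 0 0 0 -0.6"

```text
time_s: 21.05
ee_pos: [501.8, -344.8, 75.7]
ee_rot: [-180.0, 0.2, 88.8]
force: [-4.8, -4.9, 3.2]
gripper_width: 21.8
gripper_force: 8.0
```

```bash
python3 j2.py w11
```

```text
cell 294 85 52 111 [ 504.2 -253.4   45. ] [ 502.7 -321.9   45. ]
red 246 22 149 59 [ 504.5 -251.1   45. ]
t 21.05 pos [ 501.8 -344.8   75.7] rot [-180.     0.2   88.8] d mm [-25.4   0.8 -74.2] n50 1.6 roll 0.003 F [-4.8 -4.9  3.2] w 21.8 8.0
```

apply_moves --pt "0.001 0 0 0 -0.6" --pt "0.002 0 0 0 -0.6" --pt "0.003 0 0 0 -0.6" --pt "0.004 0 0 0 -0.6" --pt "0.005 0 0 0 -0.6"

```text
time_s: 21.6
ee_pos: [501.9, -339.8, 75.7]
ee_rot: [-180.0, 0.2, 88.8]
force: [-5.2, -4.7, 4.0]
gripper_width: 21.6
gripper_force: 8.0
```

apply_moves --pt "0.0005 0 0 0 -0.6" --pt "0.001 0 0 0 -0.6" --pt "0.0015 0 0 0 -0.6" --pt "0.002 0 0 0 -0.6" --pt "0.0025 0 0 0 -0.6"

```text
time_s: 22.1
ee_pos: [501.9, -337.3, 75.7]
ee_rot: [-180.0, 0.2, 88.8]
force: [-4.4, -5.4, 4.2]
gripper_width: 22.1
gripper_force: 8.0
```

```bash
python3 j2.py w12
```

```text
cell 294 85 52 111 [ 504.4 -245.9   45. ] [ 502.9 -314.4   45. ]
red 246 39 148 59 [ 504.2 -253.4   45. ]
t 22.1 pos [ 501.9 -337.3   75.7] rot [-180.     0.2   88.8] d mm [-32.9   0.8 -74.2] n50 1.6 roll 0.003 F [-4.4 -5.4  4.2] w 22.1 8.0
```

The cell front is already past the rib tips, so the neck is going in. Continuing in half-millimetre steps.

apply_moves --pt "0.0005 0 0 0 -0.6" --pt "0.001 0 0 0 -0.6" --pt "0.0015 0 0 0 -0.6" --pt "0.002 0 0 0 -0.6"

```text
time_s: 22.55
ee_pos: [502.0, -335.3, 75.7]
ee_rot: [-180.0, 0.2, 88.8]
force: [-3.7, -4.2, 4.1]
gripper_width: 21.8
gripper_force: 8.0
```

apply_moves --pt "0.0005 0 0 0 -0.6" --pt "0.001 0 0 0 -0.6"

```text
time_s: 22.75
ee_pos: [502.1, -334.6, 75.7]
ee_rot: [180.0, 0.2, 88.8]
force: [-4.7, -6.4, 3.1]
gripper_width: 22.0
gripper_force: 8.0
```

apply_moves --pt "0.0005 0 0 0 -0.6" --pt "0.001 0 0 0 -0.6"

```text
time_s: 22.95
ee_pos: [502.0, -334.5, 75.7]
ee_rot: [180.0, 0.3, 88.8]
force: [-5.0, -8.1, 3.2]
gripper_width: 21.5
gripper_force: 8.0
```

```bash
python3 j2.py w13
```

```text
cell 294 85 52 111 [ 504.4 -243.2   45. ] [ 503.  -311.7   45. ]
red 247 45 147 57 [ 504.5 -253.    45. ]
t 22.95 pos [ 502.  -334.5   75.7] rot [180.    0.3  88.8] d mm [-35.9   0.7 -74.1] n50 1.6 roll 0.004 F [-5.  -8.1  3.2] w 21.5 8.0
```

apply_moves --pt "0.0005 0 0 0 -0.6" --pt "0.001 0 0 0 -0.6" --pt "0.001 0 0 0 -0.6"

```text
time_s: 23.3
ee_pos: [502.1, -334.2, 75.7]
ee_rot: [180.0, 0.4, 88.8]
force: [-5.5, -9.7, 2.3]
gripper_width: 22.0
gripper_force: 8.0
```

```bash
python3 j2.py w14
```

```text
cell 294 86 52 110 [ 504.4 -243.6   45. ] [ 503.  -311.5   45. ]
red 247 45 147 58 [ 504.5 -253.3   45. ]
t 23.3 pos [ 502.1 -334.2   75.7] rot [180.    0.4  88.8] d mm [-36.3   0.7 -74.1] n50 1.6 roll 0.004 F [-5.5 -9.7  2.3] w 22.0 8.0
```

The slide has stalled at about 29 mm of travel with the force rising. The cell is home. Easing the load, letting go and lifting straight up.

apply_moves --pt "-0.001 0 0 0 -0.6" --pt "-0.001 0 0 0 -0.4" --pt "-0.001 0 0 0 -0.2" --pt "-0.001 0 0 0 -0.1" --pt "-0.001 0 0 0 -0.1"

```text
time_s: 23.85
ee_pos: [502.7, -331.4, 74.9]
ee_rot: [180.0, -0.0, 88.8]
force: [1.1, 0.6, 1.1]
gripper_width: 40.8
gripper_force: 0.0
```

apply_moves --pt "0 0 -0.02 0 -0.1" --pt "0 0 -0.06 0 -0.1" --pt "0 0 -0.1 0 -0.1" --pt "-0.03 0 -0.12 0 -0.1" --pt "-0.06 0 -0.12 0 -0.1"

```text
time_s: 24.35
ee_pos: [503.2, -392.9, 199.8]
ee_rot: [179.6, 0.3, 88.9]
force: [0.5, -0.3, 0.1]
gripper_width: 40.7
gripper_force: 0.0
```

apply_moves --pt "0 0 0 0 -0.1" --pt "0 0 0 0 -0.1" --pt "0 0 0 0 -0.1"

```text
time_s: 24.65
ee_pos: [500.9, -390.6, 194.4]
ee_rot: [-179.9, -0.1, 88.8]
force: [0.4, 0.1, -0.3]
gripper_width: 40.9
gripper_force: 0.0
```

```bash
python3 j2.py w15; python3 - <<'E'
from h import *
a=cams.grab_frame('side')[90:240,240:460];b=cams.grab_frame('scene')[140:290,120:340];w=cv2.imread('pics/w15.png')[:200,200:440]
cv2.imwrite('pics/fin.png',np.vstack([np.hstack([cv2.resize(a,(396,270)),cv2.resize(b,(396,270))]),cv2.resize(w,(792,320))[:, :]]))
E
```

```text
cell 303 33 34 77 [ 504.7 -241.7   45. ] [ 503.2 -309.8   45. ]
red 274 5 92 45 [ 504.4 -256.1   45. ]
t 24.65 pos [ 500.9 -390.6  194.4] rot [-179.9   -0.1   88.8] d mm [20.6  0.7 44.4] n50 1.0 roll 0.003 F [ 0.4  0.1 -0.3] w 40.9 0.0
```

View pics/fin.png

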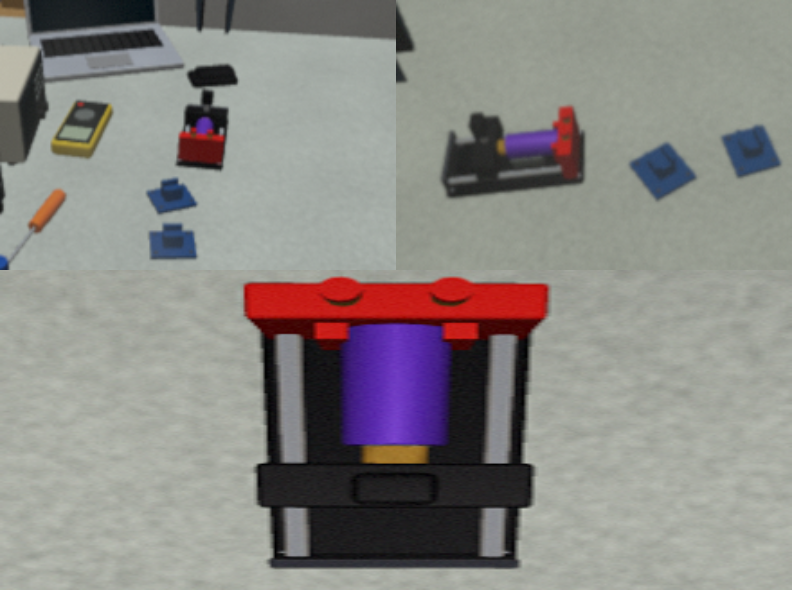

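The final views show the purple cell home between the red ribs (wrist crop, about (395,385)), with the brass contact touching its rear end. The gripper is clear and the other things are untouched.

```bash
python3 -c "
from workcell import env
print(env.job_done())"
```

```text
the job is handed in; nothing more can be done
None
```

The purple cell is in the test jig with its necked end against the red contact (pinches read 22 mm at that end, 31 mm at the other), the black contact is slid up until it stalled at about 10 N and let go, and the job was handed in at about 25 s.

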